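# Trial-run the paddle sander in its rest

## Task

Before the little yellow sander is lent out at the craft table, pick it up, not by its paddle, and lay it in the wooden test rest, nose hanging out over the open end; let go of it there. Then flip the red lock-off lever fully forward (towards the nose), take the sander again across its paddle and squeeze the black paddle fully in against the body for a good second, then let go and leave the sander lying in the rest. Never grip or force the paddle while the lever is still back, and leave the other things on the table alone.

Things in the scene. Friction and masses are not known exactly. Their poses are not given: they have to be found in the camera images.
- sander: Yellow cordless sander lying on its flank, mm: 193 long, 50 high, 0.55 kg. Origin: middle of its underside. +x to the metal nose, +y to the side with paddle and pad, +z up. Along x: yellow body -100 to -15 (40 wide); grey collar -15 to 43 (36 wide, y -18 to 18, z 2 to 48), the place to carry it, at the centre of mass; nose 43 to 93 (40 wide) with a round pad out to y = 36.
- sander_collar (a point): Point inside the sander's collar to grip when carrying: sander x 18, y 0, z 27 mm.
- sander_nose (a point): Centre of the sander's metal nose: sander x 66, y 0, z 25 mm.
- paddle_face: The sander's black paddle bar, mm: 80 long (sander x -96 to -16), 8 thick (y), 26 high (z 16 to 42). Origin at its centre, axes as the sander's. Let out, its outer face is at sander y = 38, 10 off the body; squeezed, at y = 32. Body and paddle together are 58 wide let out, 52 squeezed.
- paddle_squeeze (a point): Middle of the free part of the paddle's outer face, behind the lever: sander x -66, y 38, z 29 mm; the fingers fit across here with the opposite one on the plain flank at y = -20.
- paddle (a joint): Paddle travel towards the body, m: 0 let out, 0.006 fully squeezed. Sprung: starts to move at about 4 N, 9 N when fully in; springs out when released. While the lever is back its tail jams against the body and the paddle cannot go in.
- lever (a joint): Red lock-off lever on the paddle, rad: 0 back (locked), 1.25 fully forward, towards the nose (free). Turns about an upright axis at sander x -30, y 34 mm. Needs about 1 N at its tip and stays where it is left.
- lever_tip (a point): Tip of the lever's red tab: a fin 5 mm thick, 24 high (sander z 17 to 41), reaching 30 from its axis, out beyond the paddle; lever back, the tip is at sander x -47, y 58; forward, x -12, y 58. Can be pushed from behind with closed fingertips beside the paddle.
- rest: Fixed plywood test rest, mm. Origin on the table under the sander's place, +x to its open end, z up. Base x -127 to 88, 110 wide, 10 high. Rubber-topped rail 34 wide, x -110 to 45, top at z 40. Two pairs of blue prongs to z 52, 52 apart inside, 62 overall, at x -114 to -98 and -34 to -12; blue end stop at x -114, to z 60. The sander lies with axes as the rest's.
- rest_saddle (a point): Top of the saddle, 40 mm above the rest's origin: where the sander's origin belongs.
- jar_green: Bystander to leave alone: green-lidded glass paint jar, 52 across, 62 high (mm). Origin under its centre.
- jar_red: Bystander to leave alone: red-lidded glass paint jar, 52 across, 62 high (mm). Origin under its centre.
- plaque: Bystander to leave alone: bare light-wood blank lying flat, 75 x 55 x 14 (mm). Origin under its centre.
- sanding_block: Bystander to leave alone: cork sanding block, 95 x 55 x 30 (mm). Origin under its centre.
- mug: Bystander to leave alone: blue ceramic mug, 80 across, 90 high, handle on its +y side (mm). Origin under its centre.
- carton: Bystander to leave alone: plain white box, 100 x 75 x 85 high (mm). Origin under its centre.

How it is judged:
By the outcome, as a careful person would: the job done as asked, in the order asked, and still so for the second after the job is handed in, with the robot touching nothing.
It also fails if it takes over 61 s, if anything falls off the work surface, if the arm or the gripper's body presses on something with over 40 N, if the wrist force passes 120 N, or if a joint passes its speed limit or range.

## Robot

A 6-joint arm with a two-finger parallel gripper is mounted at the origin on the work surface. World frame = base frame: x ahead of the robot, y to its left, z up, the work surface at z = 0. Lengths are in m, angles in rad, forces in N, time in s.
With the tool pointing down it reaches from about 0.4 to 0.825 m from the base axis. Payload 7 kg.
Tool frame: the origin (TCP) lies at the very end of the fingers, on their centre line; the grasp point (between the pads) lies 19 mm behind it; z points along the fingers, y is the line along which they close (so a half turn about z gives the same grasp; the last joint's range is limited). The gripper opens to 85 mm and grips with 20 to 120 N. Pads are 22 mm wide; open, the fingers measure 114 mm over their backs; the gripper's body (76 mm by 85 mm) begins 54 mm behind the grasp point. The pads swing forward as they close: fully open they stand 13 mm farther back than shut.
Start: joints at [1.617, 0.359, 0.012, 0, -1.224, -0.288], TCP at [0.162, 0.655, 0.231] pointing down, gripper open.
Joint ranges: [-3.07, 3.07], [-1.43, 2.12], [-1.02, 1.25], [-3.03, 1.67], [-3.05, -0], [-3.03, 3.03]. Speed limits (rad/s): [2.39, 2.39, 3.01, 3.14, 3.14, 3.14].

## Interface

Orientations are given as a 3x3 rotation matrix whose columns are the frame's x, y, z axes.
In Python, from plant import arm gives the robot as it stands.
- The arm moves only by the shell command python3 -m jog 'ROWS'. ROWS is JSON, a list of rows, each an object with "dp": the shift along the tool's x, y, z in units of 30 mm (1.0 is 30 mm), a list of three; "rotation": the turn, a rotation vector about the tool's x, y, z in degrees, a list of three; "grip": the opening, from -1 (shut) to 1 (fully open). In form: [{"dp": [x, y, z], "rotation": [rx, ry, rz], "grip": grip}, ...]. A call has 1 to 12 rows; each row is the pose to reach, as a shift and turn from the pose commanded when the call began, along the tool's axes at that moment; what a row does not reach only later rows make up. A row lasts 1/10 s, in which the tool goes at most 50 mm and 8.59 degrees, less where a joint would pass 70% of its speed; a pose out of reach is approached as far as the arm can. A call with a gripper value outside its range is refused whole. The fingers move at their own pace and stop on an object; the grip force is fixed at half the most. Time passes only in rows, so rows that repeat a pose let the fingers close. It gives the time, the measured TCP pose, the force, the opening and the grip force at its end, in the units of the state.
- arm.sense(): the state, without advancing time (a new reading comes with each control period).
- arm.get_image(name): name is "side" or "top"; returns the picture (400x640x3 uint8, red, green, blue); there is no depth.
- arm.camera_model(name): a dict with "fx", "fy", "cx", "cy" (pixels), "world_from_camera" (4x4, takes a point from camera to world coordinates). Camera axes: x right, y down, z forward; pixel columns grow to the right and rows downward; lengths in m; the calibration is good to about 2 mm. A picture is of the moment at which its call begins. camera_model takes no time and is no camera call.
- arm.sign_off(): hands the job in; it is judged then, once.
The state is a dict: "clock": time; "joints": joint angles; "qd": joint speeds; "tau": joint torques, N m; "ee_pos": TCP position; "ee_rot": TCP orientation; "ft_force": force on the tool from outside, world axes, zero at the start; "torque": the same for the moment, N m; "opening": finger opening in m; "gripper_force": force on a finger pad.
Only numpy, scipy, OpenCV 4.12 (cv2) and the standard library are available. Lean on these libraries where they do the work, as an engineer would, in place of code of your own. Each camera call takes 0.05 s, during which the arm holds its last target. There are 200 camera calls.

## Working session

There is one attempt and no reset: what is moved stays moved. The work goes in short steps, Python scripts to look and compute and a shell command to move; the robot and the scene stay as the last step left them, time stands still between calls to the robot, and variables do not carry over. Pictures are saved under pics/ and viewed, at most 12 in all, crops included, and the job is handed in when it is done.

```bash
mkdir -p pics; ls; python3 - <<'E'
from plant import arm
import cv2,numpy as np
np.set_printoptions(precision=4,suppress=True)
for n in("top","side"):
    im=arm.get_image(n); cv2.imwrite(f"pics/{n}0.png",im[:,:,::-1])
    m=arm.camera_model(n); print(n,m["fx"],m["fy"],m["cx"],m["cy"]);print(np.array(m["world_from_camera"]))
s=arm.sense();print(s["clock"],s["ee_pos"]);print(np.array(s["ee_rot"]),s["opening"])
E
```

```text
pics
top 434.1558775789232 434.1558775789232 328.61378302531136 202.9896380666348
[[-0.0015 -0.9905  0.1377  0.3391]
 [-0.9997 -0.0018 -0.0242  0.0094]
 [ 0.0242 -0.1377 -0.9902  1.5292]
 [ 0.      0.      0.      1.    ]]
side 437.50295133638093 437.50295133638093 321.2265708778627 198.09430273615936
[[ 0.9714 -0.1042  0.2135  0.3043]
 [-0.2374 -0.465   0.8529 -0.9719]
 [ 0.0104 -0.8792 -0.4764  0.6137]
 [ 0.      0.      0.      1.    ]]
0.1 [0.1616 0.6549 0.2305]
[[ 0.9709 -0.2395 -0.0002]
 [-0.2395 -0.9709 -0.0015]
 [ 0.0002  0.0015 -1.    ]] 0.0853967350827094
```

View pics/top0.png

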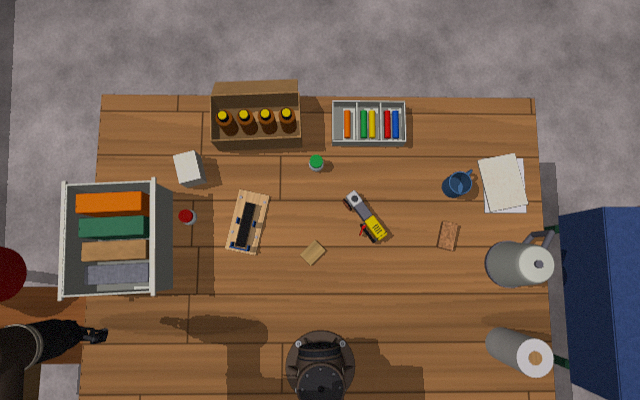

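View pics/side0.png

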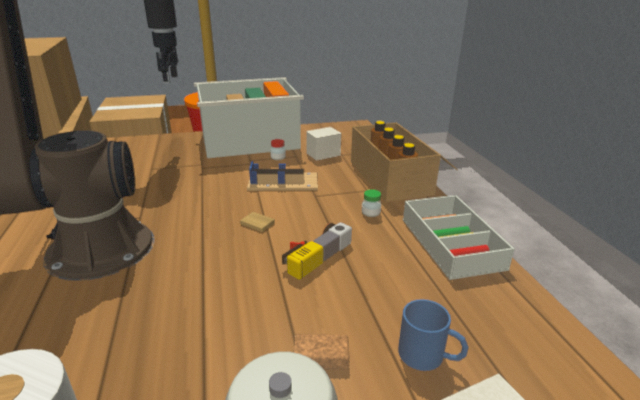

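The top view shows the sander from its nose at about (352,200) to its yellow body at (377,230), with the red lever at (363,230). The rest is at (247,222), and its blue end stop is probably at (232,245). I'll zoom in on both.

```bash
cat > h.py <<'E'
from plant import arm
import cv2,numpy as np
np.set_printoptions(precision=4,suppress=True)
def ray(n,uv):
    m=arm.camera_model(n);T=np.array(m["world_from_camera"])
    d=T[:3,:3]@[(uv[0]-m["cx"])/m["fx"],(uv[1]-m["cy"])/m["fy"],1];return T[:3,3],d
def onz(n,uv,z):
    o,d=ray(n,uv);return o+d*(z-o[2])/d[2]
def two(a,b):
    (o1,d1),(o2,d2)=ray("top",a),ray("side",b)
    s=np.linalg.lstsq(np.c_[d1,-d2],o2-o1,rcond=None)[0]
    p,q=o1+s[0]*d1,o2+s[1]*d2;return (p+q)/2,np.linalg.norm(p-q)
def proj(n,p):
    m=arm.camera_model(n);T=np.linalg.inv(np.array(m["world_from_camera"]));c=T[:3,:3]@p+T[:3,3]
    return np.array([m["fx"]*c[0]/c[2]+m["cx"],m["fy"]*c[1]/c[2]+m["cy"]])
E
python3 - <<'E'
import cv2,numpy as np
t=cv2.imread("pics/top0.png");s=cv2.imread("pics/side0.png")
def c(im,x,y,w,h,k):return cv2.resize(im[y:y+h,x:x+w],None,fx=k,fy=k,interpolation=cv2.INTER_CUBIC)
a=np.hstack([c(t,335,180,65,70,6),c(t,218,182,65,70,6)])   # 780x420
cv2.imwrite("pics/c1.png",a)
b=np.hstack([c(s,275,215,85,65,5),c(s,242,150,75,65,5)]);cv2.imwrite("pics/c2.png",b)
E
```

```text
(no output)
```

View pics/c1.png

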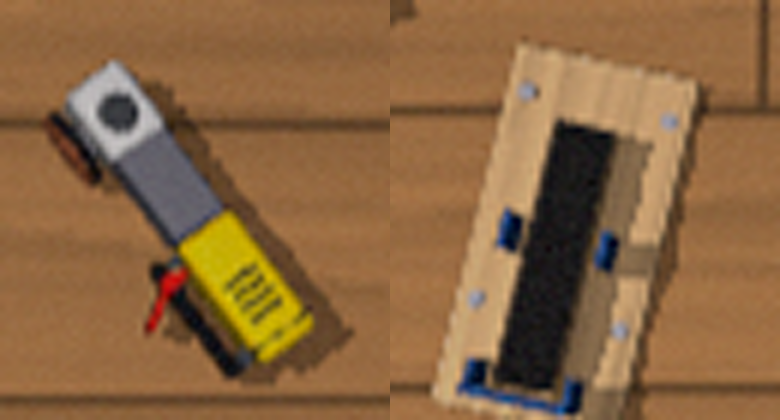

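View pics/c2.png

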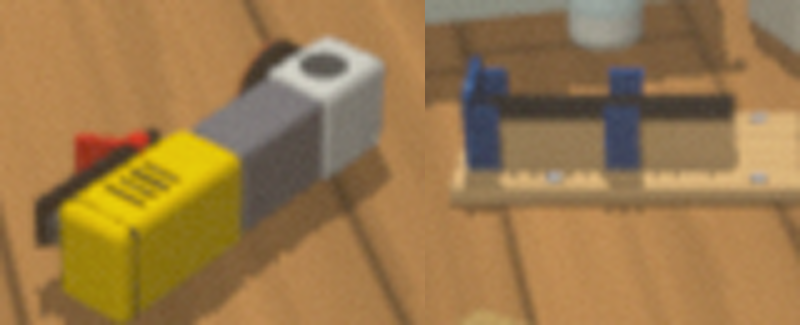

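Crop c1: the sander nose front is at (90,80) and its rear at (288,340). The paddle and lever are on the lower-left side, with the lever tip at (150,330) pointing backward. The rest's rail corners are (557,122), (612,130), (552,388) and (497,382), and its end stop is at the bottom, so the open end faces up (+x world). Crop c2 agrees with this.

```bash
python3 - <<'E'
from h import *
U=lambda X,Y,x0,y0:(x0+(X+.5)/6-.5,y0+(Y+.5)/6-.5)
t=cv2.imread("pics/top0.png")
hsv=cv2.cvtColor(t,cv2.COLOR_BGR2HSV)
f=onz("top",U(90,80,335,180),.05);r=onz("top",U(288,340,335,180),.048)
d=f-r;print("sander front,rear",f,r,"len",np.linalg.norm(d[:2]))
e=d[:2]/np.linalg.norm(d[:2]);print("yaw",np.degrees(np.arctan2(e[1],e[0])),"origin",f[:2]-.093*e,r[:2]+.1*e)
# rail black mask
R=[onz("top",U(X-390,Y,218,182),.04) for X,Y in((557,122),(612,130),(552,388),(497,382))]
print("rail",np.array(R));F=(R[0]+R[1])/2;B=(R[2]+R[3])/2
e2=(F-B)[:2];L=np.linalg.norm(e2);e2/=L;print(L,np.linalg.norm((R[0]-R[1])[:2]),"yaw",np.degrees(np.arctan2(e2[1],e2[0])),"orig",F[:2]-.045*e2,B[:2]+.11*e2)
C=[onz("top",U(X-390,Y,218,182),.01)[:2] for X,Y in((522,45),(700,80),(435,405))]
print("base",C,np.linalg.norm(C[0]-C[1]),np.linalg.norm(C[0]-C[2]))
b=(C[0]-C[2]);print("yaw base",np.degrees(np.arctan2(b[1],b[0])),(C[0]+C[1])/2-.088*b/np.linalg.norm(b))
# masks
s=cv2.cvtColor(cv2.imread("pics/side0.png"),cv2.COLOR_BGR2HSV)
m=cv2.inRange(hsv,(22,150,90),(34,255,255));m[:180]=0;m[250:]=0;m[:,:335]=0;m[:,400:]=0
p=np.argwhere(m)[:,::-1].astype(np.float32);rc=cv2.minAreaRect(p);print(len(p),rc)
W=[onz("top",x,.05)[:2] for x in cv2.boxPoints(rc)];print("yellow",np.mean(W,0),np.linalg.norm(W[0]-W[1]),np.linalg.norm(W[1]-W[2]),[np.degrees(np.arctan2(*(W[i+1]-W[i])[::-1])) for i in(0,1)])
E
```

```text
sander front,rear [ 0.5801 -0.0992  0.05  ] [ 0.4307 -0.2112  0.048 ] len 0.18674423645740074
yaw 36.82331858314003 origin [ 0.5057 -0.155 ] [ 0.5107 -0.1512]
rail [[0.5495 0.2601 0.04  ]
 [0.5449 0.2285 0.04  ]
 [0.3972 0.2591 0.04  ]
 [0.4006 0.2903 0.04  ]]
0.15136243792937246 0.03192722772387071 yaw -11.58937557843798 orig [0.5031 0.2533] [0.5067 0.2526]
base [array([0.5994, 0.2868]), array([0.5788, 0.182 ]), array([0.3886, 0.3312])] 0.10682746398125999 0.21542366145667155
yaw base -11.885303387966728 [0.503  0.2525]
291 ((375.0600280761719, 227.57998657226562), (24.60000228881836, 12.600001335144043), 53.13010025024414)
yellow [ 0.4603 -0.1855] 0.04370158065636647 0.08383241172444238 [np.float64(-53.31420384788192), np.float64(-143.77225388344382)]
```

```bash
python3 - <<'E'
from h import *
print(two((155,293),(203,107)),two((154,180),(300,97)))
q=np.radians(36.7);o=np.array([.5075,-.1525]);e=np.array([np.cos(q),np.sin(q)]);n=np.array([-e[1],e[0]])
print("collar",o+.018*e,"lever back tip check px",proj("top",np.r_[o-.047*e+.058*n,.041]))
tip=(335+150.5/6-.5,180+330.5/6-.5);print(tip)
q=np.radians(-11.8);e2=np.array([np.cos(q),np.sin(q)]);print("place tcp",np.array([.5045,.2527])+.018*e2)
R=np.array(arm.sense()["ee_rot"]);p=np.array(arm.sense()["ee_pos"])
for w in([.3,.52,.30],[.45,.2,.3],[.5219,-.1417,.16]):print(R.T@(np.array(w)-p)/.03)
E
```

```text
(array([0.2581, 0.5   , 0.1842]), np.float64(0.013244491682762814)) (array([0.596 , 0.5178, 0.1941]), np.float64(0.0005624317103202083))
collar [ 0.5219 -0.1417] lever back tip check px [359.876  235.0661]
(359.5833333333333, 234.58333333333334)
place tcp [0.5221 0.249 ]
[ 5.558   3.265  -2.3122]
[12.9674 12.4234 -2.2975]
[18.0219 22.9009  2.3855]
```

```bash
python3 -m jog '[{"dp":[0.5,0.5,-1.6],"rotation":[0,0,8],"grip":1},{"dp":[13,12.4,-2.3],"rotation":[0,0,90],"grip":1},{"dp":[13,12.4,-2.3],"rotation":[0,0,90],"grip":1},{"dp":[13,12.4,-2.3],"rotation":[0,0,90],"grip":1},{"dp":[13,12.4,-2.3],"rotation":[0,0,90],"grip":1},{"dp":[13,12.4,-2.3],"rotation":[0,0,90],"grip":1},{"dp":[13,12.4,-2.3],"rotation":[0,0,90],"grip":1},{"dp":[13,12.4,-2.3],"rotation":[0,0,90],"grip":1},{"dp":[13,12.4,-2.3],"rotation":[0,0,90],"grip":1},{"dp":[13,12.4,-2.3],"rotation":[0,0,90],"grip":1},{"dp":[13,12.4,-2.3],"rotation":[0,0,90],"grip":1},{"dp":[13,12.4,-2.3],"rotation":[0,0,90],"grip":1}]'
cat >> h.py <<'E'
def go(xyz,yaw,cmd=None):
    s=arm.sense();R=np.array(s["ee_rot"]);p=np.array(s["ee_pos"])
    c=np.radians(yaw);G=np.array([[np.cos(c),np.sin(c),0],[np.sin(c),-np.cos(c),0],[0,0,-1]])
    rv=np.degrees(cv2.Rodrigues(R.T@G)[0].ravel())
    print("dp",R.T@(np.array(xyz)-p)/.03,"rot",rv,"t",s["clock"],"p",p,"op",s["opening"])
E
python3 -c "
from h import *
go([.5219,-.1417,.14],-143.3);print(arm.sense()['joints'])"
```

```text
clock: 1.3
ee_pos: [0.4523, 0.1976, 0.3004]
ee_rot: [[-0.245, -0.97, 0.0], [-0.97, 0.245, -0.0], [0.0, -0.0, -1.0]]
ft_force: [-0.4, 0.4, 0.1]
opening: 0.0854
gripper_force: 0.0
dp [10.3964 -5.0152  5.3516] rot [-0.0124 -0.0141 39.1391] t 1.3 p [0.4523 0.1976 0.3004] op 0.08543565518226683
[ 0.8111  0.0147 -0.262   0.0003 -1.2943 -1.0584]
```

```bash
python3 -m jog '[{"dp":[10.4,-5.0,5.3],"rotation":[0,0,39],"grip":1},{"dp":[10.4,-5.0,5.3],"rotation":[0,0,39],"grip":1},{"dp":[10.4,-5.0,5.3],"rotation":[0,0,39],"grip":1},{"dp":[10.4,-5.0,5.3],"rotation":[0,0,39],"grip":1},{"dp":[10.4,-5.0,5.3],"rotation":[0,0,39],"grip":1},{"dp":[10.4,-5.0,5.3],"rotation":[0,0,39],"grip":1},{"dp":[10.4,-5.0,5.3],"rotation":[0,0,39],"grip":1},{"dp":[10.4,-5.0,5.3],"rotation":[0,0,39],"grip":1},{"dp":[10.4,-5.0,5.3],"rotation":[0,0,39],"grip":1},{"dp":[10.4,-5.0,5.3],"rotation":[0,0,39],"grip":1}]'
python3 - <<'E'
from h import *
go([.5219,-.1417,.008],-143.3)
t=arm.get_image("top")[:,:,::-1];s=arm.get_image("side")[:,:,::-1]
c=lambda im,x,y,w,h,k:cv2.resize(im[y:y+h,x:x+w],None,fx=k,fy=k,interpolation=cv2.INTER_CUBIC)
cv2.imwrite("pics/c3.png",np.hstack([c(t,325,160,80,90,5),c(s,275,190,80,90,5)]))
E
```

```text
clock: 2.3
ee_pos: [0.5216, -0.1388, 0.1406]
ee_rot: [[-0.798, -0.602, -0.002], [-0.602, 0.798, -0.0], [0.001, 0.001, -1.0]]
ft_force: [0.4, 0.1, 0.3]
opening: 0.0853
gripper_force: 0.0
dp [ 0.045  -0.087   4.4184] rot [ 0.0546 -0.0828  0.3313] t 2.3 p [ 0.5216 -0.1388  0.1406] op 0.08534893542641356
```

View pics/c3.png

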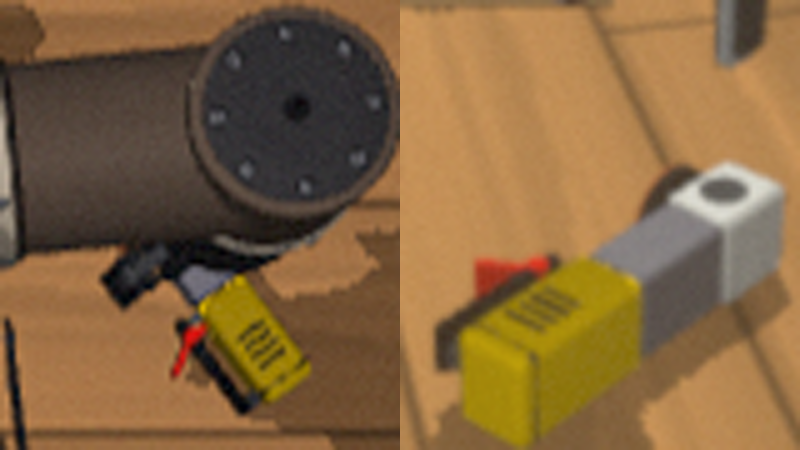

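The view is as expected: the open fingers are above the collar and clear of the lever. I'll descend and grip.

```bash
python3 -m jog '[{"dp":[0.04,-0.09,2],"rotation":[0,0,0.3],"grip":1},{"dp":[0.04,-0.09,3.4],"rotation":[0,0,0.3],"grip":1},{"dp":[0.04,-0.09,4.4],"rotation":[0,0,0.3],"grip":1},{"dp":[0.04,-0.09,4.4],"rotation":[0,0,0.3],"grip":1},{"dp":[0.04,-0.09,4.4],"rotation":[0,0,0.3],"grip":-1},{"dp":[0.04,-0.09,4.4],"rotation":[0,0,0.3],"grip":-1},{"dp":[0.04,-0.09,4.4],"rotation":[0,0,0.3],"grip":-1},{"dp":[0.04,-0.09,4.4],"rotation":[0,0,0.3],"grip":-1},{"dp":[0.04,-0.09,4.4],"rotation":[0,0,0.3],"grip":-1},{"dp":[0.04,-0.09,4.4],"rotation":[0,0,0.3],"grip":-1}]'
python3 -c "
from h import *
go([.5219,-.1417,.008],-143.3)"
```

```text
clock: 3.4
ee_pos: [0.5255, -0.141, 0.012]
ee_rot: [[-0.8, -0.601, 0.006], [-0.601, 0.8, -0.0], [-0.005, -0.004, -1.0]]
ft_force: [1.0, -1.2, 9.7]
opening: 0.0357
gripper_force: 59.9
dp [0.1111 0.0536 0.1338] rot [-0.2098  0.2608  0.2145] t 3.4 p [ 0.5255 -0.141   0.012 ] op 0.035707888050486816
```

```bash
python3 -m jog '[{"dp":[0,0,-1],"rotation":[0,0,0],"grip":-1},{"dp":[0,0,-2.5],"rotation":[0,0,0],"grip":-1},{"dp":[0,0,-4],"rotation":[0,0,0],"grip":-1},{"dp":[0,0,-4],"rotation":[0,0,0],"grip":-1}]'
python3 -c "
from h import *
go([.5251,.2484,.13],168.2);print(arm.sense()['joints'])"
```

```text
clock: 3.8
ee_pos: [0.5266, -0.1411, 0.1364]
ee_rot: [[-0.8, -0.6, 0.012], [-0.6, 0.8, -0.0], [-0.009, -0.007, -1.0]]
ft_force: [1.8, 0.1, -5.0]
opening: 0.0352
gripper_force: 62.5
dp [-7.7526 10.4153  0.211 ] rot [-0.1605  0.6787 48.6946] t 3.8 p [ 0.5266 -0.1411  0.1364] op 0.03521515308661073
[ 0.0987  0.2231 -0.4147  0.0017 -0.9212 -1.0265]
```

```bash
python3 -m jog '[{"dp":[-0.4,0.5,0],"rotation":[0,0,3],"grip":-1},{"dp":[-1.1,1.5,0],"rotation":[0,0,8],"grip":-1},{"dp":[-2.0,2.7,0],"rotation":[0,0,14],"grip":-1},{"dp":[-2.9,3.9,0],"rotation":[0,0,20],"grip":-1},{"dp":[-3.8,5.1,0],"rotation":[0,0,26],"grip":-1},{"dp":[-4.7,6.3,0],"rotation":[0,0,32],"grip":-1},{"dp":[-5.6,7.5,0],"rotation":[0,0,38],"grip":-1},{"dp":[-6.5,8.7,0],"rotation":[0,0,43],"grip":-1},{"dp":[-7.2,9.7,0],"rotation":[0,0,46],"grip":-1},{"dp":[-7.6,10.2,0],"rotation":[0,0,48],"grip":-1},{"dp":[-7.75,10.4,0.2],"rotation":[-0.2,0.7,48.7],"grip":-1},{"dp":[-7.75,10.4,0.2],"rotation":[-0.2,0.7,48.7],"grip":-1}]'
python3 - <<'E'
from h import *
go([.5251,.2484,.13],168.2)
t=arm.get_image("top")[:,:,::-1];s=arm.get_image("side")[:,:,::-1]
cv2.imwrite("pics/t4.png",t);cv2.imwrite("pics/s4.png",s)
c=lambda im,x,y,w,h,k:cv2.resize(im[y:y+h,x:x+w],None,fx=k,fy=k,interpolation=cv2.INTER_CUBIC)
cv2.imwrite("pics/c4.png",np.hstack([c(t,210,165,70,100,5),c(s,240,110,90,100,5)]))
E
```

```text
clock: 5.0
ee_pos: [0.5209, 0.2484, 0.1219]
ee_rot: [[-0.979, 0.205, -0.015], [0.205, 0.979, -0.0], [0.014, -0.003, -1.0]]
ft_force: [-0.7, -1.1, -5.1]
opening: 0.0355
gripper_force: 62.1
dp [-0.1337  0.0294 -0.2713] rot [-0.1811 -0.8256 -0.0129] t 5.0 p [0.5209 0.2484 0.1219] op 0.03545207442441443
```

View pics/c4.png

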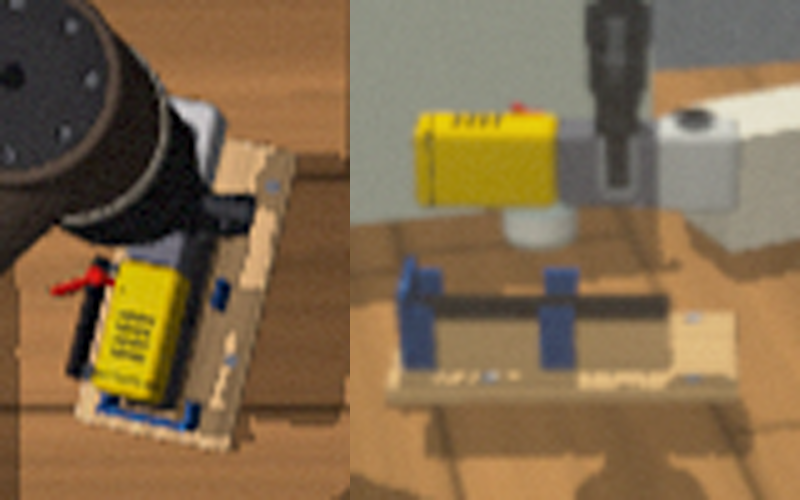

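The sander is held level over the rest with the finger at about collar x = +20 mm. The yellow body is over the rail, between the prongs. The paddle and lever are on the left, and the nose faces the open end. Next I'll measure how it lines up.

```bash
cat >> h.py <<'E'
RO=np.array([.5045,.2527]);a=np.radians(-11.8);E2=np.array([np.cos(a),np.sin(a)]);N2=np.array([-E2[1],E2[0]])
def yellow(n,t,z,box):
    h=cv2.cvtColor(t,cv2.COLOR_BGR2HSV);m=cv2.inRange(h,(22,150,90),(34,255,255));k=np.zeros_like(m);x,y,w,hh=box;k[y:y+hh,x:x+w]=1;m*=k
    p=np.argwhere(m)[:,::-1].astype(np.float32);W=np.array([onz(n,q,z)[:2] for q in p],np.float32)
    rc=cv2.minAreaRect(W*1000);B=cv2.boxPoints(rc)/1000
    r=[((b-RO)@E2,(b-RO)@N2) for b in B];print("yellow box in rest frame mm",np.array(r)*1000,"centre",np.mean(r,0)*1000)
E
python3 - <<'E'
from h import *
t=cv2.imread("pics/t4.png");yellow("top",t,.16,(210,165,70,100))
s=arm.sense();print((np.array(s["ee_pos"])[:2]-RO)@E2,(np.array(s["ee_pos"])[:2]-RO)@N2)
go([.5246,.2486,.08],168.2);print(s["ee_rot"])
E
```

```text
yellow box in rest frame mm [[-105.1277  -23.9093]
 [ -20.2905  -19.5191]
 [ -22.4749   22.6914]
 [-107.312    18.3012]] centre [-63.8013  -0.6089]
0.017518227315626852 -0.002157622134946819
dp [-0.1189  0.0796  1.4186] rot [-0.1767 -0.771  -0.0606] t 5.1 p [0.5212 0.247  0.1226] op 0.035737307683833874
[[-0.9786  0.2055 -0.0138]
 [ 0.2055  0.9787 -0.0003]
 [ 0.0135 -0.0031 -0.9999]]
```

```bash
python3 -m jog '[{"dp":[-0.15,0.03,0.5],"rotation":[-0.2,-1.0,0],"grip":-1},{"dp":[-0.15,0.03,1.1],"rotation":[-0.2,-1.0,0],"grip":-1},{"dp":[-0.15,0.03,1.5],"rotation":[-0.2,-1.0,0],"grip":-1},{"dp":[-0.15,0.03,1.5],"rotation":[-0.2,-1.0,0],"grip":-1},{"dp":[-0.15,0.03,1.5],"rotation":[-0.2,-1.0,0],"grip":-1}]'
python3 - <<'E'
from h import *
go([.5258,.2472,.053],168.2)
yellow("top",arm.get_image("top")[:,:,::-1],.12,(210,165,70,100))
E
```

```text
clock: 5.6
ee_pos: [0.5261, 0.2476, 0.0785]
ee_rot: [[-0.979, 0.206, 0.006], [0.206, 0.979, 0.0], [-0.005, 0.001, -1.0]]
ft_force: [-0.0, -0.1, -4.4]
opening: 0.0351
gripper_force: 62.0
dp [ 0.0114 -0.0165  0.8514] rot [ 0.0774  0.3062 -0.0735] t 5.6 p [0.5261 0.2476 0.0785] op 0.03514341112915878
yellow box in rest frame mm [[-101.1041  -22.1191]
 [ -17.0506  -20.4685]
 [ -17.8466   20.068 ]
 [-101.9001   18.4175]] centre [-59.4754  -1.0255]
```

```bash
python3 -m jog '[{"dp":[-0.04,0.02,0.4],"rotation":[0,0,0],"grip":-1},{"dp":[-0.04,0.02,0.75],"rotation":[0,0,0],"grip":-1},{"dp":[-0.04,0.02,0.85],"rotation":[0,0,0],"grip":-1},{"dp":[-0.04,0.02,0.85],"rotation":[0,0,0],"grip":-1},{"dp":[-0.04,0.02,0.85],"rotation":[0,0,0],"grip":-1}]'
```

```text
clock: 6.15
ee_pos: [0.5272, 0.2485, 0.0524]
ee_rot: [[-0.979, 0.205, 0.005], [0.205, 0.979, 0.0], [-0.005, 0.001, -1.0]]
ft_force: [0.6, -1.1, -5.0]
opening: 0.0354
gripper_force: 62.4
```

```bash
python3 -m jog '[{"dp":[0,0,0.04],"rotation":[0,0,0],"grip":-1},{"dp":[0,0,0.08],"rotation":[0,0,0],"grip":-1},{"dp":[0,0,0.08],"rotation":[0,0,0],"grip":-1}]'
```

```text
clock: 6.45
ee_pos: [0.5274, 0.2486, 0.0519]
ee_rot: [[-0.979, 0.205, 0.006], [0.205, 0.979, 0.001], [-0.006, 0.002, -1.0]]
ft_force: [-6.3, -2.1, 11.1]
opening: 0.0353
gripper_force: 64.5
```

```bash
python3 -m jog '[{"dp":[0,0,0],"rotation":[0,0,0],"grip":1},{"dp":[0,0,0],"rotation":[0,0,0],"grip":1},{"dp":[0,0,0],"rotation":[0,0,0],"grip":1},{"dp":[0,0,0],"rotation":[0,0,0],"grip":1},{"dp":[0,0,0],"rotation":[0,0,0],"grip":1},{"dp":[0,0,-1],"rotation":[0,0,0],"grip":1},{"dp":[0,0,-2.5],"rotation":[0,0,0],"grip":1},{"dp":[0,0,-4],"rotation":[0,0,0],"grip":1},{"dp":[0,0,-5],"rotation":[0,0,0],"grip":-1},{"dp":[4.5,0,-5],"rotation":[0,0,0],"grip":-1},{"dp":[4.5,0,-5],"rotation":[0,0,0],"grip":-1},{"dp":[4.5,0,-5],"rotation":[0,0,0],"grip":-1}]'
python3 - <<'E'
from h import *
t=arm.get_image("top")[:,:,::-1];s=arm.get_image("side")[:,:,::-1]
cv2.imwrite("pics/t5.png",t);cv2.imwrite("pics/s5.png",s);yellow("top",t,.09,(210,165,70,100))
c=lambda im,x,y,w,h,k:cv2.resize(im[y:y+h,x:x+w],None,fx=k,fy=k,interpolation=cv2.INTER_CUBIC)
cv2.imwrite("pics/c5.png",np.hstack([c(t,210,165,70,100,5),c(s,240,110,90,100,5)]))
E
```

```text
clock: 7.65
ee_pos: [0.3923, 0.2759, 0.1997]
ee_rot: [[-0.979, 0.206, 0.005], [0.206, 0.979, 0.001], [-0.005, 0.002, -1.0]]
ft_force: [-0.2, 0.7, 0.5]
opening: 0.0282
gripper_force: 0.0
yellow box in rest frame mm [[-100.4423  -19.5336]
 [ -15.9722  -18.912 ]
 [ -16.2615   20.4014]
 [-100.7316   19.7798]] centre [-58.3519   0.4339]
```

View pics/c5.png

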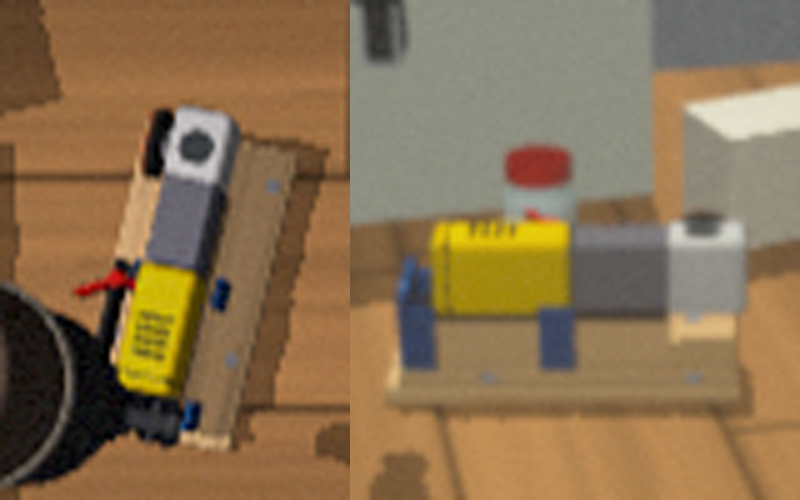

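The sander is well seated: about 1 mm off centre, with the nose hanging over the open end and the lever still back (tip at crop (78,290)). Next I'll flip the lever, pushing with closed fingertips from behind, far out near the tip.

```bash
cat >> h.py <<'E'
def rf(x,y,z,yaw=168.2):go(np.r_[RO+E2*(x-.0009)+N2*(y+.0004),z],yaw)
def me():
    p=np.array(arm.sense()["ee_pos"]);print("rest frame mm",(p[:2]-RO)@E2*1000+.9,(p[:2]-RO)@N2*1000-.4,p[2]*1000)
E
python3 -c "
from h import *
me();rf(-.072,.0645,.13);rf(-.072,.0645,.059)"
```

```text
rest frame mm -114.71897697229087 -0.4743615880493617 200.16493581352353
dp [-1.416   2.1565  2.3522] rot [0.1698 0.2822 0.095 ] t 7.75 p [0.3913 0.2763 0.2002] op 0.012415475380037368
dp [-1.4043  2.1495  4.7189] rot [0.1698 0.2822 0.095 ] t 7.75 p [0.3913 0.2763 0.2002] op 0.012415475380037368
```

```bash
python3 -m jog '[{"dp":[-1.4,2.15,1],"rotation":[0.2,0.3,0],"grip":-1},{"dp":[-1.4,2.15,2.4],"rotation":[0.2,0.3,0],"grip":-1},{"dp":[-1.4,2.15,2.4],"rotation":[0.2,0.3,0],"grip":-1},{"dp":[-1.4,2.15,2.4],"rotation":[0.2,0.3,0],"grip":-1},{"dp":[-1.4,2.15,3.6],"rotation":[0.2,0.3,0],"grip":-1},{"dp":[-1.4,2.15,4.7],"rotation":[0.2,0.3,0],"grip":-1},{"dp":[-1.4,2.15,4.7],"rotation":[0.2,0.3,0],"grip":-1},{"dp":[-1.4,2.15,4.7],"rotation":[0.2,0.3,0],"grip":-1}]'
python3 - <<'E'
from h import *
me()
t=arm.get_image("top")[:,:,::-1];s=arm.get_image("side")[:,:,::-1]
c=lambda im,x,y,w,h,k:cv2.resize(im[y:y+h,x:x+w],None,fx=k,fy=k,interpolation=cv2.INTER_CUBIC)
cv2.imwrite("pics/c6.png",np.hstack([c(t,205,165,70,100,5),c(s,240,110,90,100,5)]))
E
```

```text
clock: 8.55
ee_pos: [0.4499, 0.3308, 0.0606]
ee_rot: [[-0.979, 0.205, 0.0], [0.205, 0.979, -0.002], [-0.001, -0.002, -1.0]]
ft_force: [-0.1, -0.0, 1.1]
opening: 0.0002
gripper_force: 0.0
rest frame mm -68.55716216316989 64.84962267940227 60.55957641142251
```

View pics/c6.png

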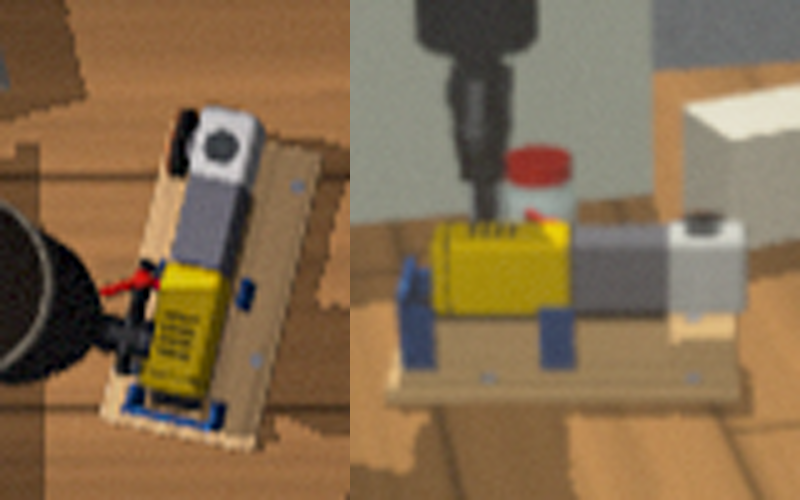

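The fingers are behind the lever and beside the paddle, touching nothing, and the lever is still back. I'll push now.

```bash
python3 -m jog '[{"dp":[-0.15,0,0],"rotation":[0,0,0],"grip":-1},{"dp":[-0.3,0,0],"rotation":[0,0,0],"grip":-1},{"dp":[-0.45,0,0],"rotation":[0,0,0],"grip":-1},{"dp":[-0.6,0,0],"rotation":[0,0,0],"grip":-1},{"dp":[-0.75,0,0],"rotation":[0,0,0],"grip":-1},{"dp":[-0.88,0,0],"rotation":[0,0,0],"grip":-1},{"dp":[-1.0,0,0],"rotation":[0,0,0],"grip":-1},{"dp":[-1.1,0,0],"rotation":[0,0,0],"grip":-1},{"dp":[-1.17,0,0],"rotation":[0,0,0],"grip":-1},{"dp":[-1.17,0,0],"rotation":[0,0,0],"grip":-1}]'
python3 -c "
from h import *
me()"
```

```text
clock: 9.65
ee_pos: [0.484, 0.3233, 0.0589]
ee_rot: [[-0.979, 0.206, -0.0], [0.206, 0.979, -0.002], [0.0, -0.002, -1.0]]
ft_force: [0.3, 0.2, 0.1]
opening: -0.0001
gripper_force: 0.0
rest frame mm -33.60345821572636 64.52118362196643 58.8739613545972
```

```bash
python3 -m jog '[{"dp":[-0.05,0,0],"rotation":[0,0,0],"grip":-1},{"dp":[-0.1,0,0],"rotation":[0,0,0],"grip":-1},{"dp":[-0.1,0,0],"rotation":[0,0,0],"grip":-1}]'
python3 - <<'E'
from h import *
me()
t=arm.get_image("top")[:,:,::-1];cv2.imwrite("pics/t7.png",t);s=arm.get_image("side")[:,:,::-1]
h=cv2.cvtColor(t,cv2.COLOR_BGR2HSV);m=cv2.inRange(h,(0,150,80),(8,255,255))|cv2.inRange(h,(174,150,80),(180,255,255));m[:, :215]=0;m[:,275:]=0;m[:180]=0;m[260:]=0
for p in np.argwhere(m)[:,::-1]:
    w=onz("top",p,.081)[:2]-RO;print(p,np.round([w@E2*1000+.9,w@N2*1000-.4]),end=" ")
E
```

```text
clock: 9.95
ee_pos: [0.4869, 0.3229, 0.059]
ee_rot: [[-0.979, 0.205, -0.0], [0.205, 0.979, -0.002], [-0.0, -0.002, -1.0]]
ft_force: [-0.7, -1.4, -0.3]
opening: -0.0
gripper_force: 0.0
rest frame mm -30.720289834816505 64.71448107731413 58.99624596159554
```

```bash
python3 -m jog '[{"dp":[-0.04,0,0],"rotation":[0,0,0],"grip":-1},{"dp":[-0.08,0,0],"rotation":[0,0,0],"grip":-1},{"dp":[-0.08,0,0],"rotation":[0,0,0],"grip":-1}]'; python3 -c "
from h import *
me()"
```

```text
clock: 10.35
ee_pos: [0.4892, 0.3224, 0.059]
ee_rot: [[-0.979, 0.205, -0.0], [0.205, 0.979, -0.002], [-0.0, -0.002, -1.0]]
ft_force: [-0.5, -0.4, -0.3]
opening: -0.0003
gripper_force: 0.1
rest frame mm -28.322775182659957 64.70215021094198 58.968078173159974
```

```bash
python3 -m jog '[{"dp":[0.5,0,0],"rotation":[0,0,0],"grip":-1},{"dp":[0.8,0,0],"rotation":[0,0,0],"grip":-1},{"dp":[1,0,-1.5],"rotation":[0,0,0],"grip":-1},{"dp":[1.5,0,-3],"rotation":[0,0,0],"grip":-1},{"dp":[3,0,-4],"rotation":[0,0,0],"grip":1},{"dp":[4.5,-1,-4],"rotation":[0,0,0],"grip":1},{"dp":[4.5,-2,-4],"rotation":[0,0,0],"grip":1},{"dp":[4.5,-2,-4],"rotation":[0,0,0],"grip":1}]'
python3 - <<'E'
from h import *
me()
t=arm.get_image("top")[:,:,::-1];cv2.imwrite("pics/t8.png",t);s=arm.get_image("side")[:,:,::-1]
yellow("top",t,.09,(210,165,70,100))
h=cv2.cvtColor(t,cv2.COLOR_BGR2HSV);m=cv2.inRange(h,(0,150,80),(8,255,255))|cv2.inRange(h,(174,150,80),(180,255,255));m[:, :215]=0;m[:,275:]=0;m[:180]=0;m[260:]=0
for p in np.argwhere(m)[:,::-1]:
    w=onz("top",p,.081)[:2]-RO;print(p,np.round([w@E2*1000+.9,w@N2*1000-.4]),end=" ")
c=lambda im,x,y,w,h,k:cv2.resize(im[y:y+h,x:x+w],None,fx=k,fy=k,interpolation=cv2.INTER_CUBIC)
cv2.imwrite("pics/c8.png",np.hstack([c(t,210,180,50,75,8),c(s,240,110,75,100,5)[:, :].repeat(1,0)[:600] if 0 else cv2.resize(s[130:190,245:320],(400,600*400//500+120))]))
E
```

```text
clock: 11.15
ee_pos: [0.3417, 0.2889, 0.1796]
ee_rot: [[-0.979, 0.204, -0.001], [0.204, 0.979, -0.001], [0.001, -0.001, -1.0]]
ft_force: [0.3, 0.9, 0.3]
opening: 0.0584
gripper_force: 0.0
rest frame mm -165.89105754582053 1.78624556580858 179.59761945078648
yellow box in rest frame mm [[-100.4455  -19.1026]
 [ -15.9754  -18.481 ]
 [ -16.2615   20.4014]
 [-100.7316   19.7798]] centre [-58.3535   0.6494]
[226 215] [-17.  61.] [227 215] [-16.  58.] [227 216] [-20.  57.] [228 216] [-19.  54.] [229 216] [-18.  51.] [228 217] [-22.  53.] [229 217] [-22.  50.] [230 217] [-21.  47.] [229 218] [-25.  49.] [230 218] [-24.  46.] [231 218] [-23.  43.] [233 218] [-22.  36.] [231 219] [-27.  42.] [232 219] [-26.  39.] [233 219] [-25.  35.] [234 219] [-25.  32.] [231 220] [-30.  41.] [232 220] [-29.  38.] [233 220] [-29.  34.] [234 220] [-28.  31.] [235 220] [-27.  28.] [232 221] [-33.  37.] [233 221] [-32.  34.] [234 221] [-31.  30.] [232 222] [-36.  36.] [234 222] [-34.  30.] [234 223] [-38.  29.] [235 223] [-37.  26.] [234 224] [-41.  28.] [235 224] [-40.  25.]
```

View pics/c8.png

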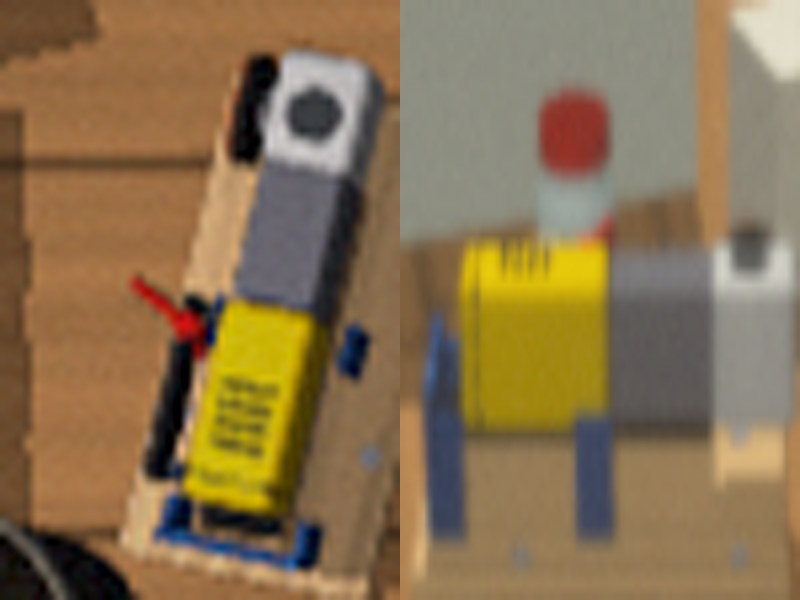

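The lever is mostly forward: the tip measures about (-17,60) against (-12,58) for full travel, and its angle looks a few degrees short. The sander hasn't moved. I'll push again a little further inboard until it reaches the stop.

```bash
python3 -c "
from h import *
rf(-.058,.058,.12);rf(-.058,.058,.059)"
```

```text
dp [-3.5387  1.7709  1.9946] rot [0.0047 0.0322 0.0165] t 11.25 p [0.344  0.2916 0.1798] op 0.07244434989168515
dp [-3.5376  1.7708  4.0279] rot [0.0047 0.0322 0.0165] t 11.25 p [0.344  0.2916 0.1798] op 0.07244434989168515
```

```bash
python3 -m jog '[{"dp":[-1.6,1.77,0],"rotation":[0,0,0],"grip":-1},{"dp":[-3.5,1.77,0.5],"rotation":[0,0,0],"grip":-1},{"dp":[-3.5,1.77,1.5],"rotation":[0,0,0],"grip":-1},{"dp":[-3.5,1.77,1.8],"rotation":[0,0,0],"grip":-1},{"dp":[-3.5,1.77,1.8],"rotation":[0,0,0],"grip":-1},{"dp":[-3.5,1.77,3],"rotation":[0,0,0],"grip":-1},{"dp":[-3.5,1.77,4],"rotation":[0,0,0],"grip":-1},{"dp":[-3.5,1.77,4],"rotation":[0,0,0],"grip":-1},{"dp":[-3.7,1.77,4],"rotation":[0,0,0],"grip":-1},{"dp":[-3.9,1.77,4],"rotation":[0,0,0],"grip":-1},{"dp":[-4.1,1.77,4],"rotation":[0,0,0],"grip":-1},{"dp":[-4.1,1.77,4],"rotation":[0,0,0],"grip":-1}]'; python3 -c "
from h import *
me()"
```

```text
clock: 12.45
ee_pos: [0.4773, 0.3186, 0.0603]
ee_rot: [[-0.979, 0.206, 0.001], [0.206, 0.979, 0.0], [-0.001, 0.0, -1.0]]
ft_force: [-0.6, -0.4, 0.7]
opening: 0.0002
gripper_force: 0.0
rest frame mm -39.22857627055305 58.53006324920354 60.32714595128449
```

```bash
python3 -m jog '[{"dp":[-0.1,0,0],"rotation":[0,0,0],"grip":-1},{"dp":[-0.2,0,0],"rotation":[0,0,0],"grip":-1},{"dp":[-0.2,0,0],"rotation":[0,0,0],"grip":-1}]';python3 -m jog '[{"dp":[-0.1,0,0],"rotation":[0,0,0],"grip":-1},{"dp":[-0.1,0,0],"rotation":[0,0,0],"grip":-1}]'; python3 -c "
from h import *
me()"
```

```text
clock: 12.75
ee_pos: [0.4822, 0.3168, 0.0591]
ee_rot: [[-0.979, 0.206, -0.0], [0.206, 0.979, -0.002], [-0.0, -0.002, -1.0]]
ft_force: [-1.1, -1.2, -0.5]
opening: -0.0
gripper_force: 0.0
clock: 12.95
ee_pos: [0.4849, 0.3162, 0.0589]
ee_rot: [[-0.979, 0.206, -0.001], [0.206, 0.979, -0.002], [0.0, -0.002, -1.0]]
ft_force: [-0.0, -0.2, -0.4]
opening: 0.0
gripper_force: 0.0
rest frame mm -31.282447900415583 57.71950206531395 58.884431835498724
```

```bash
for i in 1 2; do python3 -m jog '[{"dp":[-0.07,0,0],"rotation":[0,0,0],"grip":-1},{"dp":[-0.07,0,0],"rotation":[0,0,0],"grip":-1}]' | grep -E "ee_pos|ft"; done;  python3 -c "
from h import *
me()"
```

```text
ee_pos: [0.4867, 0.3158, 0.0589]
ft_force: [-0.2, 0.1, 0.2]
ee_pos: [0.489, 0.3155, 0.0589]
ft_force: [-0.5, 1.4, -1.6]
rest frame mm -27.13379267424378 57.900576656631884 58.94922146032415
```

```bash
for i in 1 2; do python3 -m jog '[{"dp":[-0.05,0,0],"rotation":[0,0,0],"grip":-1},{"dp":[-0.05,0,0],"rotation":[0,0,0],"grip":-1}]' | grep -E "ee_pos|ft"; done;  python3 - <<'E'
from h import *
me()
t=arm.get_image("top")[:,:,::-1]
s=arm.get_image("side")[:,:,::-1];cv2.imwrite("pics/s9.png",s)
yellow("top",t,.09,(210,165,70,100))
for n,im,z in(("s5",cv2.imread("pics/s5.png"),0),("now",s,0)):
    h=cv2.cvtColor(im,cv2.COLOR_BGR2HSV);m=cv2.inRange(h,(0,130,80),(8,255,255))|cv2.inRange(h,(174,130,80),(180,255,255))
    m[:148]=0;m[175:]=0;m[:,:330-60]=0;m[:,380-60:]=0;print(n,np.argwhere(m)[:,::-1].tolist())
q=lambda x,y:proj("side",np.r_[RO+E2*(x-.0009)+N2*(y+.0004),.081]);print("proj back",q(-.047,.058),"62deg",q(-.016,.0605),"fwd",q(-.012,.058))
E
```

```text
ee_pos: [0.4905, 0.3152, 0.059]
ft_force: [-1.1, 0.6, 0.1]
ee_pos: [0.492, 0.3149, 0.059]
ft_force: [-0.9, 1.4, -0.5]
rest frame mm -24.05059292843904 57.94104958765071 59.02583120865415
yellow box in rest frame mm [[-99.5753 -15.7644]
 [-15.1799 -18.9898]
 [-13.5544  23.5414]
 [-97.9498  26.7668]] centre [-56.5649   3.8885]
s5 [[276, 152], [277, 153]]
now [[286, 152], [287, 152], [285, 153], [286, 153], [287, 153], [285, 154], [286, 154], [287, 154]]
proj back [273.5259 151.1003] 62deg [283.3347 150.7693] fwd [284.5617 151.0651]
```

```bash
python3 -m jog '[{"dp":[0.5,0.1,0],"rotation":[0,0,0],"grip":-1},{"dp":[0.9,0.2,0],"rotation":[0,0,0],"grip":-1},{"dp":[1.1,0,-1.5],"rotation":[0,0,0],"grip":-1},{"dp":[1.5,0,-3],"rotation":[0,0,0],"grip":-1},{"dp":[3,0,-4],"rotation":[0,0,0],"grip":1},{"dp":[4.5,-1,-4],"rotation":[0,0,0],"grip":1},{"dp":[4.5,-1.9,-4],"rotation":[0,0,0],"grip":1},{"dp":[4.5,-1.9,-4],"rotation":[0,0,0],"grip":1},{"dp":[4.5,-1.9,-4],"rotation":[0,0,0],"grip":1}]'
python3 - <<'E'
from h import *
me()
t=arm.get_image("top")[:,:,::-1];cv2.imwrite("pics/t10.png",t);s=arm.get_image("side")[:,:,::-1];cv2.imwrite("pics/s10.png",s)
yellow("top",t,.09,(210,165,70,100))
for k in("t5","t8","t10"):
    h=cv2.cvtColor(cv2.imread(f"pics/{k}.png"),cv2.COLOR_BGR2HSV);m=cv2.inRange(h,(0,150,80),(8,255,255))|cv2.inRange(h,(174,150,80),(180,255,255));m[:, :215]=0;m[:,275:]=0;m[:180]=0;m[260:]=0
    W=np.array([onz("top",p,.081)[:2]-RO for p in np.argwhere(m)[:,::-1]])
    X=np.c_[W@E2*1000+.9,W@N2*1000-.4];X=X[X[:,1]>39];l=cv2.fitLine(X.astype(np.float32),cv2.DIST_L2,0,.01,.01).ravel()
    print(k,len(X),np.degrees(np.arctan2(l[1],l[0]))%180,"tip",X[X[:,1].argmax()])
c=lambda im,x,y,w,h,k:cv2.resize(im[y:y+h,x:x+w],None,fx=k,fy=k,interpolation=cv2.INTER_CUBIC)
cv2.imwrite("pics/c10.png",c(t,210,180,50,75,8))
E
```

```text
clock: 14.75
ee_pos: [0.3473, 0.2871, 0.1798]
ee_rot: [[-0.979, 0.204, 0.001], [0.204, 0.979, -0.0], [-0.001, 0.0, -1.0]]
ft_force: [-0.1, 0.4, 0.9]
opening: 0.0726
gripper_force: 0.0
rest frame mm -159.97564892037354 1.1286230476171677 179.83697751916935
yellow box in rest frame mm [[-100.1552  -12.3555]
 [ -16.1125  -18.7387]
 [ -13.1117   20.7707]
 [ -97.1543   27.1539]] centre [-56.6334   4.2076]
t5 15 121.666214 tip [-40.57    58.8597]
t8 13 60.53016 tip [-17.0962  61.1201]
t10 18 37.539993 tip [-5.9289 56.9834]
```

View pics/c10.png

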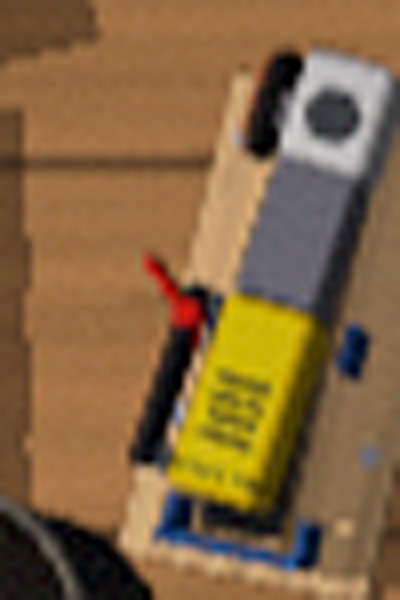

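The lever now swings the full range (about 80° measured from back), so it's at its stop. The last push, though, yawed the sander about 4° in the rest, with its tail towards the paddle side. I'll straighten it with a collar grip before the squeeze.

```bash
python3 -c "
from h import *
rf(.018,0,.13);rf(.018,0,.053)"
```

```text
dp [-5.9112 -0.0547  1.6461] rot [-0.0675  0.0239 -0.029 ] t 14.85 p [0.3481 0.2876 0.1793] op 0.08463124162626738
dp [-5.9101 -0.0516  4.2128] rot [-0.0675  0.0239 -0.029 ] t 14.85 p [0.3481 0.2876 0.1793] op 0.08463124162626738
```

```bash
python3 -m jog '[{"dp":[-1,0,0],"rotation":[0,0,0],"grip":1},{"dp":[-2.5,0,0],"rotation":[0,0,0],"grip":1},{"dp":[-4,-0.05,0.5],"rotation":[0,0,0],"grip":1},{"dp":[-5.3,-0.05,1],"rotation":[0,0,0],"grip":1},{"dp":[-5.9,-0.05,1.6],"rotation":[0,0,0],"grip":1},{"dp":[-5.9,-0.05,1.6],"rotation":[0,0,0],"grip":1},{"dp":[-5.9,-0.05,1.6],"rotation":[0,0,0],"grip":1},{"dp":[-5.9,-0.05,2.6],"rotation":[0,0,0],"grip":1},{"dp":[-5.9,-0.05,3.6],"rotation":[0,0,0],"grip":1},{"dp":[-5.9,-0.05,4.2],"rotation":[0,0,0],"grip":1},{"dp":[-5.9,-0.05,4.2],"rotation":[0,0,0],"grip":1},{"dp":[-5.9,-0.05,4.2],"rotation":[0,0,0],"grip":1}]'; python3 -c "
from h import *
me();rf(.018,0,.053)"
```

```text
clock: 16.05
ee_pos: [0.521, 0.2497, 0.0541]
ee_rot: [[-0.979, 0.204, 0.001], [0.204, 0.979, -0.001], [-0.001, -0.001, -1.0]]
ft_force: [1.7, 0.9, 0.8]
opening: 0.085
gripper_force: 0.0
rest frame mm 17.68471994367789 0.06762803302058112 54.14337944459684
dp [-0.0105 -0.0022  0.0381] rot [-0.076   0.0458  0.0131] t 16.05 p [0.521  0.2497 0.0541] op 0.0849716643169719
```

Close gently on the collar, then release, rise and check.

```bash
python3 -m jog '[{"dp":[0,0,0],"rotation":[0,0,0],"grip":-0.3},{"dp":[0,0,0],"rotation":[0,0,0],"grip":-0.3},{"dp":[0,0,0],"rotation":[0,0,0],"grip":-0.3},{"dp":[0,0,0],"rotation":[0,0,0],"grip":-0.3},{"dp":[0,0,0],"rotation":[0,0,0],"grip":-0.3},{"dp":[0,0,0],"rotation":[0,0,0],"grip":-0.3},{"dp":[0,0,0],"rotation":[0,0,0],"grip":-0.3}]'
python3 -m jog '[{"dp":[0,0,0],"rotation":[0,0,0],"grip":1},{"dp":[0,0,0],"rotation":[0,0,0],"grip":1},{"dp":[0,0,0],"rotation":[0,0,0],"grip":1},{"dp":[0,0,0],"rotation":[0,0,0],"grip":1},{"dp":[0,0,-1],"rotation":[0,0,0],"grip":1},{"dp":[0,0,-2.5],"rotation":[0,0,0],"grip":1},{"dp":[1.5,0,-4],"rotation":[0,0,0],"grip":1},{"dp":[3,0.2,-4],"rotation":[0,0,0],"grip":1},{"dp":[4.5,0.2,-4],"rotation":[0,0,0],"grip":1},{"dp":[5.9,0.2,-4],"rotation":[0,0,0],"grip":1},{"dp":[5.9,0.2,-4],"rotation":[0,0,0],"grip":1}]'
python3 - <<'E'
from h import *
me()
t=arm.get_image("top")[:,:,::-1];cv2.imwrite("pics/t11.png",t)
yellow("top",t,.09,(210,165,70,100))
for k in("t11",):
    h=cv2.cvtColor(cv2.imread(f"pics/{k}.png"),cv2.COLOR_BGR2HSV);m=cv2.inRange(h,(0,150,80),(8,255,255))|cv2.inRange(h,(174,150,80),(180,255,255));m[:, :215]=0;m[:,275:]=0;m[:180]=0;m[260:]=0
    W=np.array([onz("top",p,.081)[:2]-RO for p in np.argwhere(m)[:,::-1]])
    X=np.c_[W@E2*1000+.9,W@N2*1000-.4];X=X[X[:,1]>39];l=cv2.fitLine(X.astype(np.float32),cv2.DIST_L2,0,.01,.01).ravel()
    print(k,len(X),np.degrees(np.arctan2(l[1],l[0]))%180,"tip",X[X[:,1].argmax()])
E
```

```text
clock: 16.75
ee_pos: [0.5214, 0.249, 0.054]
ee_rot: [[-0.979, 0.205, 0.001], [0.205, 0.979, -0.001], [-0.001, -0.001, -1.0]]
ft_force: [-0.3, -1.5, 6.0]
opening: 0.0357
gripper_force: 58.6
clock: 17.85
ee_pos: [0.3453, 0.2918, 0.1736]
ee_rot: [[-0.979, 0.202, -0.001], [0.202, 0.979, -0.0], [0.001, -0.0, -1.0]]
ft_force: [0.6, 0.4, 0.7]
opening: 0.085
gripper_force: 0.0
rest frame mm -162.92610983154415 5.302210623800804 173.6324188708681
yellow box in rest frame mm [[-97.189  -16.1517]
 [-13.5035 -19.1684]
 [-12.0769  20.4079]
 [-95.7624  23.4246]] centre [-54.6329   2.1281]
t11 15 48.396915 tip [-5.9289 56.9834]
```

The sander is nearly straight, and the lever's swing of about 71° from its back position equals the full 1.25 rad. Next is the squeeze across the paddle.

```bash
python3 -c "
from h import *
rf(-.063,.007,.13);rf(-.063,.007,.05)"
```

```text
dp [-3.2752  0.0274  1.4577] rot [-0.0125  0.0107  0.1804] t 17.9 p [0.347  0.292  0.1737] op 0.0852396959584472
dp [-3.2747  0.028   4.1244] rot [-0.0125  0.0107  0.1804] t 17.9 p [0.347  0.292  0.1737] op 0.0852396959584472
```

```bash
python3 -m jog '[{"dp":[-1,0,0],"rotation":[0,0,0],"grip":1},{"dp":[-2.3,0.03,0.5],"rotation":[0,0,0.2],"grip":1},{"dp":[-3.27,0.03,1.4],"rotation":[0,0,0.2],"grip":1},{"dp":[-3.27,0.03,1.4],"rotation":[0,0,0.2],"grip":1},{"dp":[-3.27,0.03,1.4],"rotation":[0,0,0.2],"grip":1},{"dp":[-3.27,0.03,2.5],"rotation":[0,0,0.2],"grip":1},{"dp":[-3.27,0.03,3.6],"rotation":[0,0,0.2],"grip":1},{"dp":[-3.27,0.03,4.12],"rotation":[0,0,0.2],"grip":1},{"dp":[-3.27,0.03,4.12],"rotation":[0,0,0.2],"grip":1},{"dp":[-3.27,0.03,4.12],"rotation":[0,0,0.2],"grip":1}]'; python3 - <<'E'
from h import *
me()
t=arm.get_image("top")[:,:,::-1];s=arm.get_image("side")[:,:,::-1]
c=lambda im,x,y,w,h,k:cv2.resize(im[y:y+h,x:x+w],None,fx=k,fy=k,interpolation=cv2.INTER_CUBIC)
cv2.imwrite("pics/c12.png",np.hstack([c(t,210,180,60,75,6),c(s,245,120,70,75,6)]))
E
```

```text
clock: 18.9
ee_pos: [0.4454, 0.2725, 0.0506]
ee_rot: [[-0.978, 0.208, 0.001], [0.208, 0.978, -0.001], [-0.001, -0.001, -1.0]]
ft_force: [0.2, 0.2, 0.0]
opening: 0.0852
gripper_force: 0.0
rest frame mm -61.035555457211146 6.89114412310143 50.55734996760818
```

View pics/c12.png

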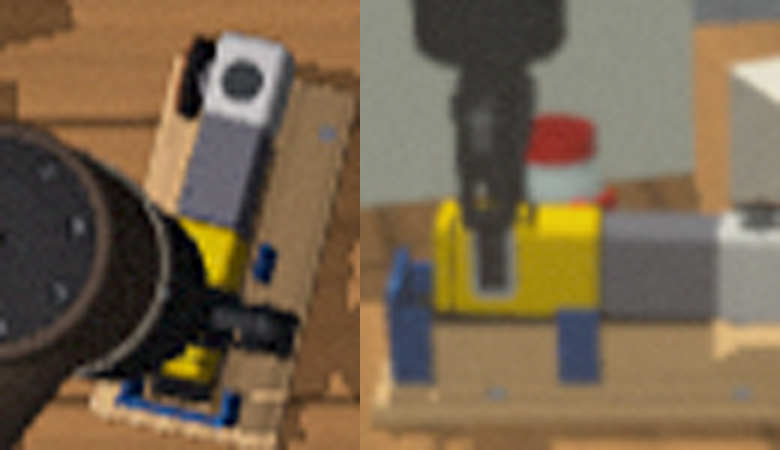

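The near finger is beside the yellow flank between the prongs, and the lever tip is still forward, visible in red at (605,198). I'll squeeze and hold.

```bash
python3 -m jog '[{"dp":[0,0,0],"rotation":[0,0,0],"grip":-1},{"dp":[0,0,0],"rotation":[0,0,0],"grip":-1},{"dp":[0,0,0],"rotation":[0,0,0],"grip":-1},{"dp":[0,0,0],"rotation":[0,0,0],"grip":-1},{"dp":[0,0,0],"rotation":[0,0,0],"grip":-1},{"dp":[0,0,0],"rotation":[0,0,0],"grip":-1},{"dp":[0,0,0],"rotation":[0,0,0],"grip":-1},{"dp":[0,0,0],"rotation":[0,0,0],"grip":-1}]'; python3 -c "
from h import *
me()"
```

```text
clock: 19.8
ee_pos: [0.4451, 0.2719, 0.0505]
ee_rot: [[-0.978, 0.209, 0.0], [0.209, 0.978, -0.001], [-0.0, -0.001, -1.0]]
ft_force: [-2.9, -0.5, 8.4]
opening: 0.0506
gripper_force: 62.2
rest frame mm -61.1344088917377 6.29379006091673 50.45431511020281
```

The opening is 50.6 mm, so the paddle is fully in. I'll hold well over a second and nudge the sander 2 mm back.

```bash
python3 -m jog '[{"dp":[0,0,0],"rotation":[0,0,0],"grip":-1},{"dp":[0,0,0],"rotation":[0,0,0],"grip":-1},{"dp":[0,0,0],"rotation":[0,0,0],"grip":-1},{"dp":[0,0,0],"rotation":[0,0,0],"grip":-1},{"dp":[0,0,0],"rotation":[0,0,0],"grip":-1},{"dp":[0,0,0],"rotation":[0,0,0],"grip":-1},{"dp":[0,0,0],"rotation":[0,0,0],"grip":-1},{"dp":[0,0,0],"rotation":[0,0,0],"grip":-1},{"dp":[0,0,0],"rotation":[0,0,0],"grip":-1},{"dp":[0,0,0],"rotation":[0,0,0],"grip":-1},{"dp":[0,0,0],"rotation":[0,0,0],"grip":-1},{"dp":[0,0,0],"rotation":[0,0,0],"grip":-1}]' | grep -E "clock|open|ft"
python3 -m jog '[{"dp":[0.03,0,0],"rotation":[0,0,0],"grip":-1},{"dp":[0.07,0,0],"rotation":[0,0,0],"grip":-1},{"dp":[0.07,0,0],"rotation":[0,0,0],"grip":-1},{"dp":[0.07,0,0],"rotation":[0,0,0],"grip":-1}]'| grep -E "clock|open|ft"
python3 -m jog '[{"dp":[0,0,0],"rotation":[0,0,0],"grip":1},{"dp":[0,0,0],"rotation":[0,0,0],"grip":1},{"dp":[0,0,0],"rotation":[0,0,0],"grip":1},{"dp":[0,0,0],"rotation":[0,0,0],"grip":1},{"dp":[0,0,0],"rotation":[0,0,0],"grip":1},{"dp":[0,0,-1],"rotation":[0,0,0],"grip":1},{"dp":[0,0,-2.5],"rotation":[0,0,0],"grip":1},{"dp":[1.5,0,-4],"rotation":[0,0,0],"grip":1},{"dp":[3.3,0,-4],"rotation":[0,0,0],"grip":1},{"dp":[3.3,0,-4],"rotation":[0,0,0],"grip":1},{"dp":[3.3,0,-4],"rotation":[0,0,0],"grip":1}]'
python3 - <<'E'
from h import *
t=arm.get_image("top")[:,:,::-1];s=arm.get_image("side")[:,:,::-1]
yellow("top",t,.09,(210,165,70,100))
c=lambda im,x,y,w,h,k:cv2.resize(im[y:y+h,x:x+w],None,fx=k,fy=k,interpolation=cv2.INTER_CUBIC)
cv2.imwrite("pics/c13.png",np.hstack([c(t,210,180,60,75,6),c(s,245,120,70,75,6)]))
E
```

```text
clock: 21.0
ft_force: [-4.8, -0.9, 8.1]
opening: 0.051
clock: 21.4
ft_force: [3.6, -2.8, 6.1]
opening: 0.051
clock: 22.5
ee_pos: [0.3448, 0.2937, 0.1705]
ee_rot: [[-0.978, 0.206, 0.0], [0.206, 0.978, 0.001], [-0.0, 0.001, -1.0]]
ft_force: [0.4, 0.1, 0.4]
opening: 0.0855
gripper_force: 0.0
yellow box in rest frame mm [[ -98.4364  -29.1401]
 [ -13.5927  -26.0276]
 [ -15.2524   19.2137]
 [-100.0961   16.1012]] centre [-56.8444  -4.9632]
```

View pics/c13.png

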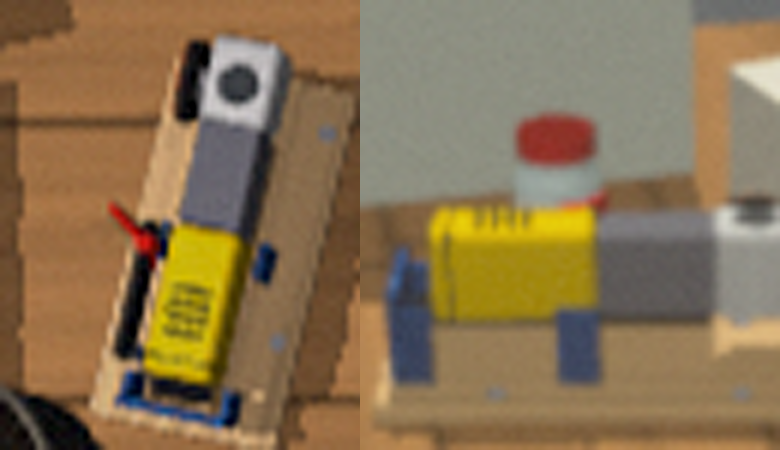

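The final view shows the sander lying straight in the rest between the prongs, nose over the open end. The lever is forward (tip at (112,208)), the paddle is let out, and the gripper is clear. I'm handing it in.

```bash
python3 -c "
from plant import arm
print(arm.sign_off())"
```

```text
the job is handed in; nothing more can be done
None
```

The job is handed in at about 22.5 s with no verdict returned: the sander lies released in the rest, nose over the open end and lever forward, its paddle held fully squeezed for over 1.5 s; pushing the lever home had turned it about 4° in the rest, so I straightened it by the collar before that squeeze.

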